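# Put the ear defenders up on the rising hanger

## Robot

A 6-joint arm with a two-finger parallel gripper is mounted at the origin on the work surface. World frame = base frame: x ahead of the robot, y to its left, z up, the work surface at z = 0. Lengths are in m, angles in degrees, forces in N, time in s.
With the tool pointing down it reaches from about 0.35 to 0.875 m from the base axis. Payload 4.2 kg.
Tool frame: the origin (TCP) lies midway between the tips of the shut fingers; the grasp point (between the pads) lies 19 mm behind it; z points along the fingers, y is the line along which they close (so a half turn about z gives the same grasp; the last joint's range is limited). The gripper opens to 87 mm and grips with 3 to 60 N. Pads are 19 mm wide; open, the fingers measure 117 mm over their backs; the gripper's body (75 mm by 190 mm) begins 51 mm behind the grasp point.
Start: joints at [-56.23, 22.042, 0.453, 0, -68.411, -14.817], TCP at [0.203, -0.591, 0.223] pointing down, gripper open.
Joint ranges: [-179.83, 179.83], [-69.29, 118.12], [-61.27, 80.66], [-181.25, 117.63], [-171.15, -9.14], [-177.46, 177.46]. Speed limits (degrees/s): [159.86, 159.86, 180, 180, 180, 180].

## Interface

Orientations are given as [roll, pitch, yaw] about the fixed x, y, z axes, in that order (R = Rz(yaw) Ry(pitch) Rx(roll)).
In Python, from workcell import env gives the robot as it stands. The module is installed in compiled form; this text tells all that it offers. Calls block until the motion is done:
- env.goto(position, orientation): joint-space move of the TCP to a pose.
- env.move_straight(position, rotation=None, rate=0.15, force_limit=None): straight line of the TCP; rotation=None keeps the orientation; rate is the mean speed in m/s. With force_limit (N) it stops when the force on the tool has changed by that much, and returns True; else False.
- env.set_joints(angles): joint-space move.
- env.gripper_to(opening, grasp_force=None): opening from 0.0 (shut) to 1.0 (fully open); grasp_force is the grip in N (None keeps the last); returns when the fingers have stopped.
- env.dwell(seconds).
- env.inverse_kinematics(position, orientation): joint angles nearest the present ones, or None.
- env.read_state(): the state.
- env.grab_frame(name): name is "scene" or "top" or "wrist"; returns a dict with "image" (400x640x3 uint8, blue, green, red), "fx", "fy", "cx", "cy" (pixels), "position" and "orientation" of the camera in the world. Camera axes: x right, y up, looking along -z (the intrinsics and any distortion apply to the point x, -y, -z); pixel columns grow to the right and rows downward; lengths in m; the calibration is good to about 2 mm. A picture is of the moment at which its call begins. There is no depth.
A pose or a line that the arm cannot do raises env.Unreachable and nothing moves.
- env.close_job(): hands the job in; it is judged then, once.
Trained networks look in a picture, given as the dict that the camera call returned (one of the last four; its "shot" number tells which), for a name from the list of things; names that differ only in an ending like _2 or _b are one class to them, and where a whole thing is asked for, a point or a joint stands for the part that bears it (a point fixed in the world has none). Each returns a list of dicts, best first, with "score" (0 to 1); they miss things now and then, are a little off and sometimes report something else, mostly with a low value. They report only what shows in the picture. A call takes as long as a camera call.
- env.search_frame(picture, thing): "xyz" ([x, y, z] in m, in world coordinates, good to about 4 mm: the middle of the surface that is visible of it).
- env.trace(picture, thing): "mask" (400x640 bool, what is visible of it).
The state is a dict: "clock": time; "joint_positions": joint angles; "qvel": joint speeds; "joint_torque": joint torques, N m; "position": TCP position; "tool_rot": TCP orientation; "force": force on the tool from outside, world axes, zero at the start; "wrist_torque": the same for the moment, N m; "opening": opening from 0.0 (shut) to 1.0 (fully open); "finger_force": force on a finger pad.
Only numpy, scipy, OpenCV 4.12 (cv2) and the standard library are available. Lean on these libraries where they do the work, as an engineer would, in place of code of your own. Each camera call takes 0.05 s, during which the arm holds its last target. There are 200 camera calls.

## Task

Get the red ear defenders off the bench and onto the hanger. With the hanger's arm still down at its lowest, push the ear defenders along the bench, standing on their cups, never pinched, lifted or knocked over, until their headband straddles the arm; then raise the arm by one of its orange grips to its top stop, so that they are left hanging upright on it, clear of the bench and at rest. Do not disturb the cushions, puck, dish and jar standing around.

Things in the scene. Friction and masses are not known exactly. Their poses are not given: they have to be found in the camera images.
- ear_centre (a point): Ear defenders (rigid, red cups, 0.26 kg, 190 mm tall, 150 mm wide) standing on their cups: point midway between the cups, 95 mm above the underside. x runs fore-aft through the arch (both ways alike), y cup to cup, z up. Cups are upright blocks: 84 mm long in x, 96 mm high, from y = 35 (black pad) to 75 mm (red shell) on each side: a 70 mm gap. A few newtons slide them.
- ear: The ear defenders again, origin on the underside, same axes. Their steel band, 22 mm wide in x and 6 thick, rises from the cup tops at y = +/-66 mm, slopes in from 140 mm height and crosses at the crown: underside 182 mm above the cups' feet, flat over the middle 50 mm. The crown's soft cover adds nothing solid.
- bar_mid (a point): Mid-length point on the axis of the hanger's level round arm (aluminium, 16 mm diameter, axis 50 mm above the bench when down). x points along the arm to the column, z up. Free end: black disc, 28 mm diameter, its end at x = -68 mm. Carriage block (36 mm square, 18 below to 87 mm above the axis) begins at x = 67 mm. With the arm down, bar and disc pass between the cups, below the crown.
- stand: The hanger's stand, fixed to the bench; origin on the bench on the column's axis, 85 mm beyond bar_mid; axes as bar_mid. Column 18 mm diameter, 332 mm tall with a 30 mm cap. Its steel foot plate is 12 mm high, from x = -20 to 90 mm and y = -75 to 75 mm; the bench is bare under the arm before it.
- paddle_a (a point): Centre of an orange upright grip at one end of the carriage's cross bar, 85 mm to the column's -y side, 100 mm above the arm's axis. A plate 12 mm thick in x, 36 mm long in y, 52 mm high (top 22 mm above this point); axes as bar_mid. Take it from above with the fingers on either side of its thickness.
- paddle_b (a point): The like orange grip at the other end of the cross bar, 85 mm to the column's +y side. Either one raises the arm.
- hanger (a joint): Height of the hanger's arm above its lowest position, m: 0 down, 0.165 at the top stop. The carriage slides straight up and stays where it is left (friction); with the ear defenders on it takes about 16 N to raise.
- red_cushion_centre (a point): Bystander: loose red casing cushion, round, 52 mm diameter, 30 mm high; point at its centre.
- dark_cushion_centre (a point): Bystander: loose red-brown casing cushion, round, 64 mm diameter, 34 mm high; point at its centre.
- black_puck_centre (a point): Bystander: loose black round puck, 90 mm diameter, 30 mm high, a steel watch case 38 mm across fixed on top (to 38 mm height); point at the puck's centre.
- parts_dish_centre (a point): Bystander: loose white round parts dish, 100 mm diameter, 22 mm high; point at its centre.
- oil_jar_centre (a point): Bystander: loose amber jar with black cap, 50 mm diameter, 70 mm high; point at its centre.

How it is judged:
By the outcome, as a careful person would: the job done as asked, in the order asked, and still so for the second after the job is handed in, with the robot touching nothing.
It also fails if it takes over 64 s, if anything falls off the work surface, if the arm or the gripper's body presses on something with over 40 N, if the wrist force passes 120 N, or if a joint passes its speed limit or range.

## Working session

There is one attempt and no reset: what is moved stays moved. The work goes in short steps, each a Python script; the robot and the scene stay as the last script left them, time stands still between calls to the robot, and variables do not carry over. Pictures are saved under pics/ and viewed, at most 11 in all, crops included, and the job is handed in when it is done.

```bash
mkdir -p pics; ls; python3 - <<'E'
from workcell import env
import cv2,numpy as np
for n in ("top","scene"):
    p=env.grab_frame(n); cv2.imwrite(f"pics/{n}0.png",p["image"])
    print(n,np.round(p["position"],3),p["orientation"],p["fx"],p["fy"],p["cx"],p["cy"],[k for k in p])
    for t in ["ear","ear_centre","bar_mid","stand","paddle_a","red_cushion_centre","dark_cushion_centre","black_puck_centre","parts_dish_centre","oil_jar_centre"]:
        print(t,[(np.round(d["xyz"],3).tolist(),round(d["score"],2)) for d in env.search_frame(p,t)][:3])
E
```

```text
pics
top [ 0.485 -0.08   1.028] [  3.45387185   1.29869175 -88.66180533] 374.8487234906749 374.8487234906749 315.95257354864503 198.2458649482669 ['image', 'fx', 'fy', 'cx', 'cy', 'position', 'orientation', 'shot']
ear [([0.466, 0.159, 0.097], 0.94), ([0.684, -0.094, 0.032], 0.54)]
ear_centre [([0.468, 0.16, 0.097], 0.85), ([0.352, -0.077, 0.011], 0.45), ([0.548, -0.168, 0.122], 0.2)]
bar_mid [([0.544, -0.17, 0.127], 0.75)]
stand [([0.548, -0.177, 0.011], 0.77)]
paddle_a [([0.548, -0.164, 0.124], 0.56)]
red_cushion_centre [([0.684, -0.099, 0.033], 0.73), ([0.339, -0.311, 0.074], 0.71)]
dark_cushion_centre [([0.389, -0.165, 0.033], 0.92)]
black_puck_centre [([0.732, 0.016, 0.03], 0.56)]
parts_dish_centre [([0.356, -0.077, 0.012], 0.84)]
oil_jar_centre [([0.337, -0.313, 0.072], 0.87)]
scene [ 0.927 -0.546  1.078] [31.95363834 -0.474458   40.45964386] 415.09364660637715 415.09364660637715 324.6884647217641 192.38299843437906 ['image', 'fx', 'fy', 'cx', 'cy', 'position', 'orientation', 'shot']
ear [([0.485, 0.147, 0.096], 0.85)]
ear_centre [([0.488, 0.145, 0.088], 0.93), ([0.353, -0.07, 0.012], 0.74)]
bar_mid [([0.554, -0.18, 0.122], 0.85)]
stand [([0.555, -0.185, 0.128], 0.16)]
paddle_a [([0.554, -0.183, 0.124], 0.85)]
red_cushion_centre [([0.679, -0.102, 0.028], 0.56)]
dark_cushion_centre []
black_puck_centre [([0.738, 0.006, 0.031], 0.95)]
parts_dish_centre [([0.352, -0.067, 0.012], 0.65), ([0.554, -0.181, 0.121], 0.37)]
oil_jar_centre [([0.349, -0.328, 0.06], 0.74), ([0.561, -0.182, 0.01], 0.56)]
```

View pics/top0.png

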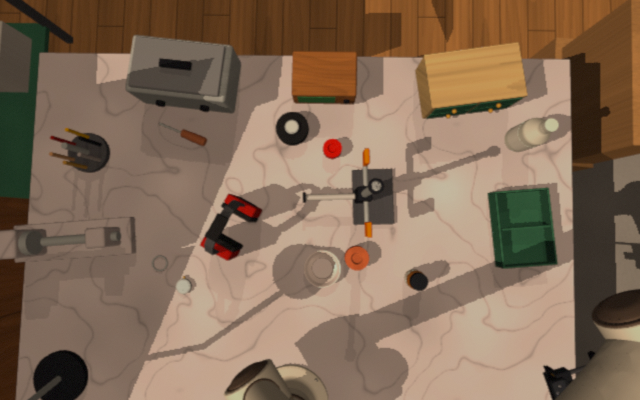

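View pics/scene0.png

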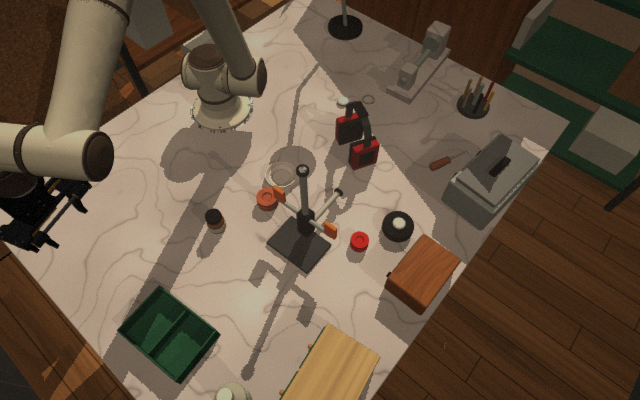

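```bash
cat > h.py <<'E'
import numpy as np,cv2
from scipy.spatial.transform import Rotation as R
from scipy.optimize import minimize
def proj(p,X):
    c=(np.asarray(X)-p["position"])@R.from_euler("xyz",p["orientation"],degrees=True).as_matrix()
    return np.c_[p["cx"]+p["fx"]*c[:,0]/-c[:,2], p["cy"]+p["fy"]*c[:,1]/c[:,2]]
def box(a,b): return np.array([[x,y,z] for x in (a[0],b[0]) for y in (a[1],b[1]) for z in (a[2],b[2])],float)/1000
def cyl(r,z0,z1,axis=2,c=(0,0)):
    t=np.linspace(0,2*np.pi,17)[:-1]; q=[np.c_[c[0]+r*np.cos(t),c[1]+r*np.sin(t),0*t+z] for z in (z0,z1)]
    q=np.vstack(q)/1000
    return q if axis==2 else q[:,[2,0,1]]
EAR=[box((-42,s*35,0),(42,s*75,96)) for s in (-1,1)]+[box((-11,s*63,90),(11,s*69,140)) for s in (-1,1)]+\
    [np.vstack([box((-11,s*63,138),(11,s*69,140)),box((-11,s*22,182),(11,s*28,188))]) for s in (-1,1)]+[box((-11,-25,182),(11,25,190))]
# hanger carriage, stand frame (column axis at origin), arm down
CAR=[cyl(8,-153,-18,0,(0,50)),cyl(14,-153,-147,0,(0,50)),box((-18,-18,32),(18,18,137))]+[box((-6,s*85-18,120),(6,s*85+18,172)) for s in (-1,1)]+[box((-5,-70,138),(5,70,148))]
def place(parts,x,y,yaw):
    M=R.from_euler("z",yaw).as_matrix(); return [q@M.T+[x,y,0] for q in parts]
def sil(p,parts,S=4):
    m=np.zeros((400*S,640*S),np.uint8)
    for q in parts:
        h=cv2.convexHull(((proj(p,q)+.5)*S).astype(np.float32)); cv2.fillConvexPoly(m,np.round(h).astype(np.int32),1)
    return m
def fit(views,parts,x0,step=(.02,.02,.2)):
    big=[cv2.GaussianBlur(cv2.resize(m.astype(np.float32),None,fx=4,fy=4,interpolation=cv2.INTER_LINEAR),(0,0),2) for _,m in views]
    def c(v):
        e=0
        for (p,_),b in zip(views,big):
            s=cv2.GaussianBlur(sil(p,place(parts,*v)).astype(np.float32),(0,0),2); e+=np.abs(s-b).sum()/b.sum()
        return e
    best=None
    for k in (1,.3):
        x0=x0 if best is None else best.x
        best=minimize(c,x0,method="Nelder-Mead",options=dict(initial_simplex=np.array([x0]+[np.array(x0)+np.eye(3)[i]*step[i]*k for i in range(3)]),maxiter=120))
    return best.x,best.fun
def overlay(p,partlists,fn,roi,z=4):
    S=4; im=cv2.resize(p["image"],None,fx=S,fy=S,interpolation=cv2.INTER_CUBIC)
    for parts in partlists:
        for q in parts:
            h=cv2.convexHull(((proj(p,q)+.5)*S).astype(np.float32)); cv2.polylines(im,[np.round(h).astype(np.int32)],True,(255,255,0),1)
    u,v,w,hh=roi; im=im[v*S:(v+hh)*S,u*S:(u+w)*S]; cv2.imwrite(fn,im); return im
E
cat > m1.py <<'E'
from workcell import env
from h import *
P={n:env.grab_frame(n) for n in ("top","scene")}
def mk(t): 
    r={n:env.trace(p,t) for n,p in P.items()}
    for n in r: print(t,n,[(round(d["score"],2),int(d["mask"].sum()),np.round(np.argwhere(d["mask"]).mean(0)).tolist()) for d in r[n][:2]])
    return r
e=mk("ear"); c=mk("hanger"); mk("stand")
ve=[(P[n],e[n][0]["mask"]) for n in P if e[n]]; vc=[(P[n],c[n][0]["mask"]) for n in P if c[n]]
for v,parts,x0 in ((ve,EAR,(.47,.155,.6-np.pi/2+np.pi/2)),(ve,EAR,(.47,.155,-.6)),(vc,CAR,(.55,-.2,-np.pi/2))):
    print("both",*fit(v,parts,x0)); [print(" single",*fit([w],parts,x0)) for w in v]
E
python3 m1.py
```

```text
ear top [(0.6, 1819, [227.0, 228.0])]
ear scene [(0.74, 1996, [135.0, 357.0]), (0.47, 622, [173.0, 280.0])]
hanger top [(0.63, 897, [195.0, 352.0])]
hanger scene [(0.95, 1092, [215.0, 310.0]), (0.22, 3271, [228.0, 302.0])]
stand top [(0.94, 2832, [196.0, 366.0])]
stand scene [(0.9, 3251, [228.0, 302.0])]
both [0.46504868 0.1628605  1.09291527] 0.17466026544570923
 single [0.46517657 0.16310857 1.09851935] 0.08955202251672745
 single [0.4624533  0.16422705 1.08652297] 0.0673968568444252
both [0.46506115 0.16238364 1.0860016 ] 0.1746785193681717
 single [ 0.465758    0.16329743 -2.051376  ] 0.08902188390493393
 single [0.46239753 0.1652961  1.08227752] 0.06814216077327728
both [ 0.55291775 -0.17526687 -1.52162101] 0.6930540800094604
 single [ 0.55243201 -0.17467636 -1.52808007] 0.2971366047859192
 single [ 0.55212082 -0.17915297 -1.5247025 ] 0.3167414665222168
```

```bash
python3 - <<'E'
from workcell import env
from h import *
p=env.grab_frame("top"); q=env.grab_frame("scene")
L=[place(EAR,.464,.1635,1.09),place(CAR,.5525,-.177,-1.523)]
a=overlay(p,L,"pics/a.png",(195,130,200,150)); overlay(q,L,"pics/b.png",(260,85,140,150))
E
```

```text
(no output)
```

View pics/a.png

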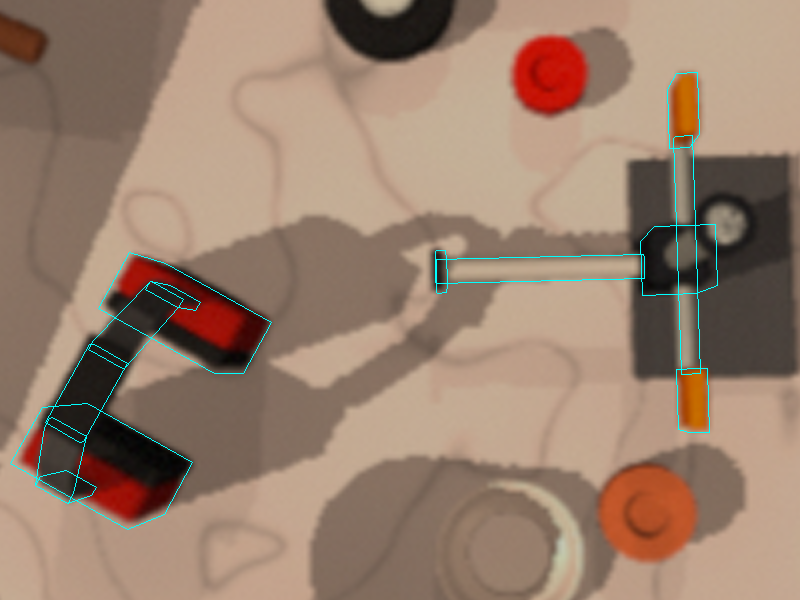

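View pics/b.png

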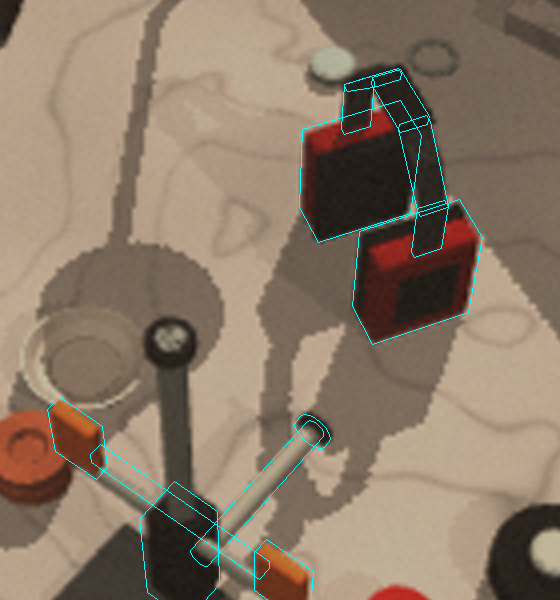

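```bash
cat >> h.py <<'E'
def ori(f,tilt,flip=False):
    """tool orientation pushing along world heading f (rad), top leant back by tilt deg; fingers close across f"""
    t=np.radians(tilt); F=np.array([np.cos(f),np.sin(f),0]); z=F*np.sin(t)-np.array([0,0,1])*np.cos(t)
    y=np.cross([0,0,1],F)*(-1 if flip else 1); return R.from_matrix(np.c_[np.cross(y,z),y,z]).as_euler("xyz",degrees=True)
CAR_POSE=(.5525,-.177,-1.523)
E
python3 - <<'E'
from workcell import env
from h import *
s=env.read_state(); print(s["clock"],s["tool_rot"],s["opening"])
w=env.grab_frame("wrist"); M=R.from_euler("xyz",s["tool_rot"],degrees=True).as_matrix()
print("cam in tool",(np.array(w["position"])-s["position"])@M, "y_t",M[:,1])
q=env.grab_frame("scene"); cv2.imwrite("pics/g.png",np.hstack([q["image"][100:300,0:200],w["image"][::2,::2]]))
print("tcp px",proj(q,[s["position"]]))
for nm,pos,f in (("s0",(.357,.219,.03),-.48),("s1",(.45,.15,.03),.047),("p0",(.54,.23,.03),-1.523),("p1",(.546,-.04,.03),-1.523),("pad",(.468,-.181,.136),-np.pi/2)):
  for t in (0,20,30):
    for fl in (0,1):
      o=ori(f+(np.pi/2 if nm=="pad" else 0),t,fl)
      if nm=="pad": o=ori(0.048,0,fl)
      j=env.inverse_kinematics(pos,o); jh=env.inverse_kinematics((pos[0],pos[1],pos[2]+.17),o)
      print(nm,t,fl,None if j is None else np.round(j), jh is not None)
E
```

```text
1.6 [-1.79997550e+02  9.30824312e-04 -1.61045864e+02] 1.0016474147901242
cam in tool [ 6.86972436e-02 -9.37367718e-05 -1.62131018e-01] y_t [-3.24811188e-01  9.45778880e-01 -4.27684807e-05]
tcp px [[ 68.62077068 227.76703692]]
s0 0 0 [  54.   18.  -42.   -0.  -31. -171.] True
s0 0 1 [ 54.  18. -42.   0. -31.   9.] True
s0 20 0 None True
s0 20 1 None True
s0 30 0 None True
s0 30 1 None True
s1 0 0 [  38.   22.  -34.    0.  -34. -125.] True
s1 0 1 [ 38.  22. -34.   0. -34.  55.] True
s1 20 0 None True
s1 20 1 None True
s1 30 0 None False
s1 30 1 None True
p0 0 0 [ 39.  30. -18.   0. -42. 144.] True
p0 0 1 [ 39.  30. -18.   0. -42. -36.] True
p0 20 0 [ 46.  35. -19.  18. -52. 123.] True
p0 20 1 [ 46.  35. -19.  18. -52. -57.] True
p0 30 0 [ 49.  38. -18.  24. -59. 117.] True
p0 30 1 [ 49.  38. -18.  24. -59. -63.] True
p1 0 0 [ 13.  27. -24.   0. -39. 170.] True
p1 0 1 [ 13.  27. -24.   0. -39. -10.] True
p1 20 0 [ 21.  28. -36.  32. -37. 134.] True
p1 20 1 [ 21.  28. -36.  32. -37. -46.] True
p1 30 0 [ 24.  30. -39.  44. -42. 120.] True
p1 30 1 [ 24.  30. -39.  44. -42. -60.] True
pad 0 0 [ -3.  15. -24.   0. -51. -85.] True
pad 0 1 [ -3.  15. -24.   0. -51.  95.] True
pad 20 0 [ -3.  15. -24.   0. -51. -85.] True
pad 20 1 [ -3.  15. -24.   0. -51.  95.] True
pad 30 0 [ -3.  15. -24.   0. -51. -85.] True
pad 30 1 [ -3.  15. -24.   0. -51.  95.] True
```

View pics/g.png

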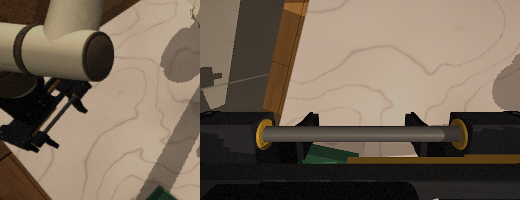

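```bash
cat > plan.py <<'E'
from h import *
def arc(p,L,dpsi,n,sgn):
    """ear poses along an arc; sgn +1 moves along ear +x, -1 along -x"""
    out=[]; x,y,a=p
    for i in range(n):
        am=a+dpsi/n/2; x+=sgn*L/n*np.cos(am); y+=sgn*L/n*np.sin(am); a+=dpsi/n; out.append((x,y,a))
    return out
def tcp(e,sgn,gap=0,lat=0,z=.03,tilt=15):
    """tool pose behind the ear at pose e for pushing along sgn*x_ear"""
    x,y,a=e; f=a if sgn>0 else a+np.pi; d=.0512+gap
    return (x-d*np.cos(f)-lat*np.sin(f),y-d*np.sin(f)+lat*np.cos(f),z),ori(f,tilt)
E
python3 - <<'E'
from workcell import env
from plan import *
p=env.grab_frame("top"); M=R.from_euler("xyz",p["orientation"],degrees=True).as_matrix()
for n,u,v,z in (("vise",135,258,0),("vise",135,217,0),("vise",135,258,.08),("vise",135,217,.08),("pill",183,286,0),("ring",160,263,0),("ringR",169,263,0),("drv",160,125,0)):
    d=M@np.array([(u-p["cx"])/p["fx"],-(v-p["cy"])/p["fy"],-1]); t=(z-p["position"][2])/d[2]; print(n,np.round(p["position"]+t*d,3))
e0=(.464,.1635,1.09)
A=arc(e0,.087,np.radians(50),7,1); B=arc(A[-1],.16,0,3,-1); C=arc(B[-1],.067,-1.5236+np.pi-A[-1][2],4,-1)
D=arc(C[-1],C[-1][1]+.092,0,4,-1)
for n,L,s in (("A",[e0]+A,1),("B",[A[-1]]+B+C+D,-1)):
    print(n,np.round(L[-1],3))
    for t in (15,):
        print(t,[None if (j:=env.inverse_kinematics(*tcp(e,s,0.02 if i==0 else 0,tilt=t))) is None else np.round(j).tolist() for i,e in enumerate(L)])
print(np.round(A[-1],3),np.round(C[-1],3))
s=env.read_state(); print(env.inverse_kinematics((.2,-.35,.35),s["tool_rot"]))
E
```

```text
vise [0.371 0.439 0.   ]
vise [0.483 0.444 0.   ]
vise [0.38  0.398 0.08 ]
vise [0.484 0.404 0.08 ]
pill [0.299 0.302 0.   ]
ring [0.359 0.368 0.   ]
ringR [0.36  0.344 0.   ]
drv [0.743 0.387 0.   ]
A [0.468 0.248 1.963]
15 [[27.0, 17.0, -37.0, -21.0, -25.0, -36.0], [27.0, 19.0, -33.0, -21.0, -28.0, -30.0], [27.0, 21.0, -30.0, -22.0, -32.0, -22.0], [27.0, 22.0, -27.0, -22.0, -35.0, -15.0], [27.0, 23.0, -25.0, -22.0, -38.0, -9.0], [28.0, 25.0, -22.0, -22.0, -40.0, -3.0], [29.0, 26.0, -20.0, -22.0, -43.0, 2.0], [30.0, 27.0, -18.0, -21.0, -45.0, 8.0]]
B [ 0.549 -0.092  1.618]
15 [[59.0, 29.0, -28.0, 18.0, -43.0, 129.0], [52.0, 27.0, -32.0, 21.0, -40.0, 133.0], [47.0, 27.0, -35.0, 23.0, -37.0, 137.0], [41.0, 26.0, -36.0, 25.0, -35.0, 140.0], [39.0, 27.0, -34.0, 24.0, -37.0, 139.0], [37.0, 28.0, -32.0, 22.0, -38.0, 137.0], [35.0, 28.0, -31.0, 21.0, -40.0, 136.0], [33.0, 29.0, -29.0, 20.0, -41.0, 134.0], [29.0, 28.0, -31.0, 21.0, -40.0, 136.0], [26.0, 28.0, -32.0, 22.0, -39.0, 138.0], [23.0, 28.0, -33.0, 24.0, -37.0, 140.0], [20.0, 27.0, -33.0, 25.0, -36.0, 142.0]]
[0.468 0.248 1.963] [0.543 0.035 1.618]
[-3.69010616e+01 -4.70432950e+00 -1.38625564e+01 -2.40828372e-04
 -8.08429789e+01 -3.41462716e+01]
```

```bash
python3 - <<'E'
from workcell import env
from plan import *
s=env.read_state()
env.move_straight((.2,-.35,.38),rate=.4)
j=np.array(env.read_state()["joint_positions"]); j[0]=15; env.set_joints(j.tolist())
print(env.read_state()["clock"],env.read_state()["position"])
e0=(.464,.1635,1.09)
p,o=tcp(e0,1,.025); env.goto((p[0],p[1],.27),o); print(env.read_state()["clock"])
env.move_straight(p,rate=.25)
print("touch",env.read_state()["force"],env.read_state()["clock"])
A=[(e0[0],e0[1],e0[2])]+arc(e0,.087,np.radians(50),7,1)
for e in A:
    p,o=tcp(e,1); env.move_straight(p,o,rate=.06); s=env.read_state(); print(np.round(s["force"],1),round(s["clock"],1))
p,o=tcp(A[-1],1,.02); env.move_straight(p,rate=.2)
P={n:env.grab_frame(n) for n in ("top","scene")}
v=[(q,d[0]["mask"]) for q in P.values() if (d:=env.trace(q,"ear"))]
print("expect",A[-1]); print(fit(v,EAR,A[-1])); [print(fit([w],EAR,A[-1])) for w in v]
cv2.imwrite("pics/c.png",np.vstack([P["scene"]["image"][40:260,180:560],P["top"]["image"][120:300,120:500]]))
E
```

```text
3.9417 [ 0.39911417 -0.05908459  0.37837443]
4.7167
touch [-0.18402598  0.13315873 -0.33795279] 5.825
[ 0.7 -0.5  0.9] 6.4
[-1.2 -0.3  0.3] 6.8
[-0.   0.2 -0.9] 7.2
[-1.1 -0.1 -0.1] 7.5
[-0.9  0.   0.5] 7.9
[-0.2  0.2 -0.5] 8.3
[ 0.4 -0.2 -0.3] 8.7
[-0.5 -0.2  0.1] 9.1
expect (np.float64(0.4677479773695452), np.float64(0.2477368186413227), np.float64(1.9626646259971652))
(array([0.47177815, 0.25930703, 2.03239887]), np.float64(4.551624298095703))
(array([0.47419216, 0.25658269, 1.90559467]), np.float64(1.3418110609054565))
(array([0.47431451, 0.25694121, 2.0571552 ]), np.float64(3.0878992080688477))
```

View pics/c.png

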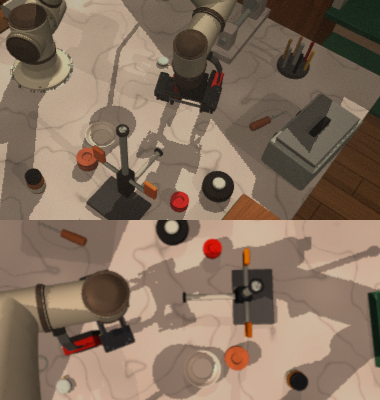

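```bash
python3 - <<'E'
from workcell import env
from plan import *
e=(.468,.248,1.963)
s=env.read_state(); q=s["position"]; env.move_straight((q[0],q[1],.30),rate=.3)
p,o=tcp(e,-1,.06,tilt=15); env.goto((p[0],p[1],.30),o)
P={n:env.grab_frame(n) for n in ("top","scene")}
print(env.read_state()["clock"])
v=[(x,d[0]["mask"]) for x in P.values() if (d:=env.trace(x,"ear"))]
print(fit(v,EAR,e)); [print(w[1].sum(),fit([w],EAR,e)) for w in v]
print(proj(P["scene"],[(.371,.439,0),(.483,.444,0),(.38,.398,.08),(.484,.404,.08),(.378,.408,.06),(.484,.414,.06)]))
a=overlay(P["scene"],[place(EAR,*e)],"pics/x.png",(320,0,140,150)); b=overlay(P["top"],[place(EAR,*e)],"pics/y.png",(80,150,150,150))
cv2.imwrite("pics/d.png",cv2.resize(np.hstack([a,b]),None,fx=.68,fy=.68,interpolation=cv2.INTER_AREA))
E
```

```text
12.7667
(array([0.47361263, 0.25632676, 1.92386867]), np.float64(0.188868910074234))
1974 (array([0.47321188, 0.2562786 , 1.93154495]), np.float64(0.08090262115001678))
1533 (array([0.47277244, 0.25818438, 1.92185565]), np.float64(0.10464897006750107))
[[381.8316492   90.21967797]
 [408.24143564 104.36118379]
 [379.77003023  80.67422383]
 [405.98408985  94.1610867 ]
 [380.3242754   83.24185312]
 [406.6350398   96.86136066]]
```

View pics/d.png

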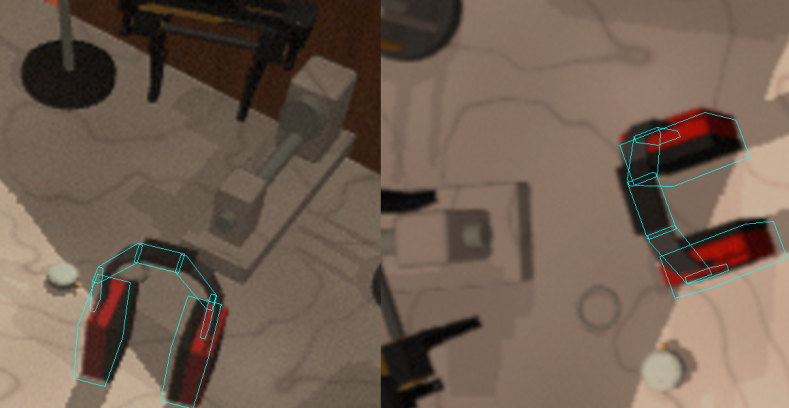

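```bash
sed -i 's/d=.0512+gap/d=.058+gap/' plan.py; cat >> plan.py <<'E'
def look(env,e):
    P={n:env.grab_frame(n) for n in ("top","scene")}
    v=[(x,d[0]["mask"]) for x in P.values() if (d:=env.trace(x,"ear"))]
    for w in v: r=fit([w],EAR,e); print(w[1].sum(),np.round(r[0],3),round(r[1],2))
    return P
E
python3 - <<'E'
from workcell import env
from plan import *
e0=(.473,.257,1.926)
p,o=tcp(e0,-1,.025); env.move_straight((p[0],p[1],.2),o,rate=.3); env.move_straight(p,rate=.2)
B=arc(e0,.160,0,2,-1); C=arc(B[-1],.062,1.6186-e0[2],4,-1)
for e in [e0]+B+C:
    p,o=tcp(e,-1); env.move_straight(p,o,rate=.08); s=env.read_state(); print(np.round(s["force"],1),round(s["clock"],1))
print("expect",np.round(C[-1],3))
P=look(env,C[-1])
a=overlay(P["scene"],[place(EAR,*C[-1])],"pics/x.png",(290,60,140,150)); b=overlay(P["top"],[place(EAR,*C[-1])],"pics/y.png",(200,120,150,150))
cv2.imwrite("pics/e.png",cv2.resize(np.hstack([a,b]),None,fx=.68,fy=.68,interpolation=cv2.INTER_AREA))
E
```

```text
[-0.3 -0.4  0. ] 14.8
[0.2 0.4 0.5] 16.0
[ 0.  -0.  -0.8] 17.1
[ 0.8  0.2 -0.3] 17.5
[0.8 0.2 0.3] 17.8
[ 0.4 -0.3 -0.5] 18.2
[-0.2  0.4 -0.7] 18.5
expect [0.541 0.046 1.619]
1653 [0.542 0.051 1.633] 0.11
3461 [ 0.556 -0.191  3.511] 0.57
```

View pics/e.png

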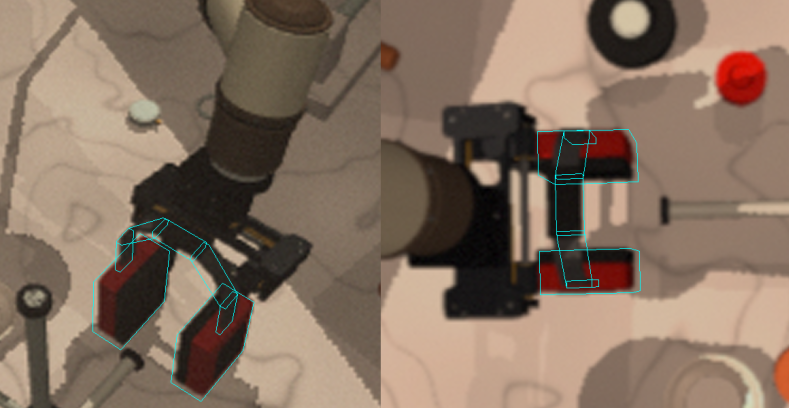

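```bash
python3 - <<'E'
from workcell import env
from plan import *
e1=(.5483,-.095,1.6186)
for e in ((.5435,.01,1.6186),e1):
    p,o=tcp(e,-1); env.move_straight(p,o,rate=.09); s=env.read_state(); print(np.round(s["force"],1),round(s["clock"],1))
p,o=tcp(e1,-1,.05); env.move_straight(p,o,rate=.2); env.move_straight((p[0],p[1]+.02,.38),rate=.3)
o=ori(.048,0); env.goto((.44,-.0,.40),o); print(env.read_state()["clock"])
P=look(env,e1)
c={n:env.trace(q,"hanger") for n,q in P.items()}
L=[place(EAR,*e1),place(CAR,*CAR_POSE)]
a=overlay(P["scene"],L,"pics/x.png",(250,105,150,150)); b=overlay(P["top"],L,"pics/y.png",(270,120,150,150))
cv2.imwrite("pics/f.png",cv2.resize(np.hstack([a,b]),None,fx=.66,fy=.66,interpolation=cv2.INTER_AREA))
E
```

```text
[-0.1  0.2 -0.3] 19.3
[-0.2  0.3 -0.1] 20.6
26.1
1510 [ 0.549 -0.089  1.625] 0.13
1458 [ 0.547 -0.087  1.645] 0.42
```

View pics/f.png

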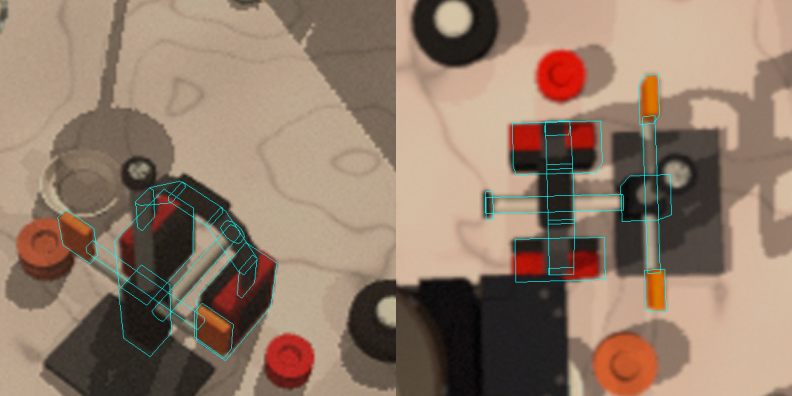

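```bash
python3 - <<'E'
from workcell import env
from plan import *
o=ori(.048,0); x,y=.4676,-.1811
S=lambda t: (lambda s: print(t,np.round(s["position"],4),np.round(s["force"],1),round(s["opening"],3),np.round(s["finger_force"],1),round(s["clock"],1)))(env.read_state())
env.gripper_to(.6); env.move_straight((x,y,.37),o,rate=.25); env.move_straight((x,y,.2),rate=.2)
hit=env.move_straight((x,y,.137),rate=.1,force_limit=12); S(hit)
if not hit:
    env.gripper_to(0,50); S("grip")
    if env.read_state()["opening"]>.08:
        print(env.move_straight((x,y,.137+.155),rate=.06,force_limit=50)); S("up")
        print(env.move_straight((x,y,.137+.169),rate=.03,force_limit=30)); S("top")
P={n:env.grab_frame(n) for n in ("top","scene")}
cv2.imwrite("pics/i.png",np.hstack([P["scene"]["image"][60:280,200:440],P["top"]["image"][90:310,240:440]]))
E
```

```text
False [ 0.4682 -0.1813  0.1377] [ 0.1  0.  -0.1] 0.597 0.0 29.9
grip [ 0.4676 -0.1814  0.137 ] [-0.1 -1.3  0.6] 0.136 50.0 30.7
False
up [ 0.4676 -0.1813  0.2884] [  5.8  -6.2 -14.2] 0.135 50.0 33.4
False
top [ 0.4675 -0.1813  0.3022] [  4.9  -6.6 -15.3] 0.132 50.0 34.1
```

View pics/i.png

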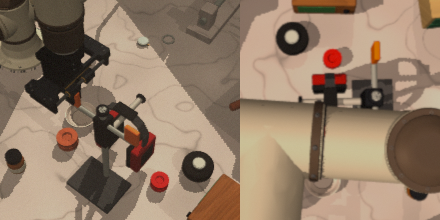

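```bash
python3 - <<'E'
from workcell import env
from plan import *
x,y=.4676,-.1811
S=lambda t: (lambda s: print(t,np.round(s["position"],4),np.round(s["force"],1),round(s["clock"],1)))(env.read_state())
env.dwell(.3); S("now")
print(env.move_straight((x,y,.137+.185),rate=.015,force_limit=25)); S("top")
env.dwell(.3); S("top2")
E
```

```text
now [ 0.4676 -0.1812  0.3021] [  5.4  -7.4 -14.2] 34.5
True
top [ 0.4675 -0.1813  0.3019] [-1.   0.1 -0.3] 35.0
top2 [ 0.4675 -0.1813  0.3019] [0.3 1.1 0.5] 35.3
```

```bash
python3 - <<'E'
from workcell import env
from plan import *
x,y=.4676,-.1811
env.gripper_to(.5); env.move_straight((x,y,.42),rate=.15); env.move_straight((.25,-.36,.42),rate=.25); env.dwell(.5)
s=env.read_state(); print(s["position"],s["clock"])
h=.165; U=lambda L,dz:[q+[0,0,dz] for q in L]
P={n:env.grab_frame(n) for n in ("top","scene")}
L=[U(place(EAR,.549,-.089,1.62),.041),U(place(CAR,*CAR_POSE),h)]
for n,q in P.items():
  for t in ("hanger","ear"):
    d=env.trace(q,t)
    if d:
      pr=U(CAR,h) if t=="hanger" else U(EAR,.041)
      print(n,t,fit([(q,d[0]["mask"])],pr,CAR_POSE if t=="hanger" else (.549,-.089,1.62)))
a=overlay(P["scene"],L,"pics/x.png",(240,85,150,150)); b=overlay(P["top"],L,"pics/y.png",(270,120,150,150))
cv2.imwrite("pics/j.png",cv2.resize(np.hstack([a,b]),None,fx=.66,fy=.66,interpolation=cv2.INTER_AREA))
E
```

```text
[ 0.2501717  -0.35993025  0.41997613] 38.8333
top hanger (array([ 0.55314545, -0.17449165, -1.52441324]), np.float64(0.36901649832725525))
top ear (array([ 0.54761861, -0.08938187,  1.61303858]), np.float64(0.09556691348552704))
scene hanger (array([ 0.55347051, -0.17897659, -1.52365227]), np.float64(0.3601568639278412))
scene ear (array([ 0.54762988, -0.08545577,  1.55832273]), np.float64(0.6342754364013672))
```

View pics/j.png

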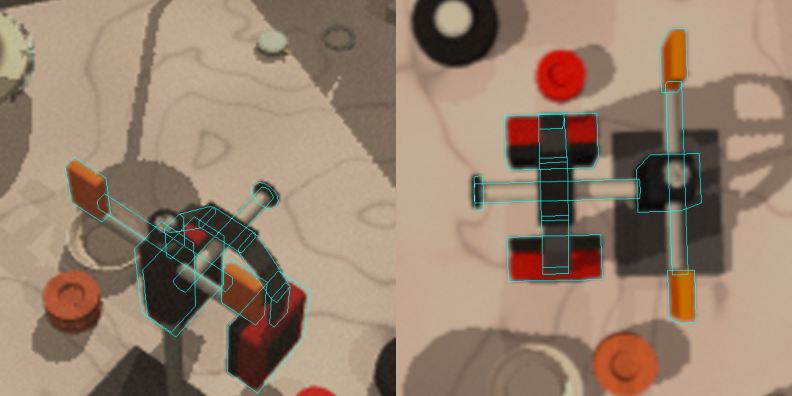

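```bash
python3 -c "
from workcell import env
print(env.close_job())"
```

```text
the job is handed in; nothing more can be done
None
```

The ear defenders now hang upright and clear of the bench on the hanger arm, which is at its top stop. The last pictures showed the cushions and puck undisturbed, and the job was handed in at about 39 s.

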